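# Hold the tea strainer ready over the cup

### The job

Tea is about to be poured: pick the strainer up out of its sauce dish by the wooden handle, carry it over the top of the things standing in the middle of the shelf (higher than the jar, not round it) and hold it level about a centimetre above the rim of the aluminium cup, centred on the mouth, with its handle lying straight above the cup's own handle. Do not touch the cup with the strainer or the gripper, and leave the cup, dish, jar, fan and spatula standing where they are. Finish while still holding the strainer there: do not set it down or let go.

Things in the scene. Friction and masses are not known exactly. Their poses are not given: they have to be found in the camera images.
- strainer: Steel tea strainer, about 60 g: round flat-bottomed basket, underside 52 mm, rim 72 mm across, 30 mm high. Origin: centre of the underside, z up. Handle along its -x: wooden bar 12 mm wide (y), 10 mm high (z 20 to 30 mm), from x = -50 to -130 mm. Starts upright in the dish, at one end of the row (left or right), handle towards the robot within 30 degrees.
- strainer_base (a point): Centre of the underside of the strainer's basket, its lowest point when level (the same point as the strainer's origin).
- strainer_grip (a point): Point on the centre line of the strainer's wooden handle, 80 mm from the basket's axis and 25 mm above its underside; a good place to grip, across the handle. Same axes as the strainer.
- cup: Aluminium cup, loose, upright, empty, 80 mm high, 84 mm across the rim, 70 mm at the foot; at the other end of the row from the strainer. Origin: centre of its underside, z up. Its one looped handle points along its -x (out to 74 mm from the axis, 18 to 68 mm up), towards the robot within 30 degrees.
- cup_rim (a point): Centre of the cup's mouth, level with the rim, 80 mm above the cup's origin; same axes as the cup.
- dish: Small round white ceramic sauce dish in which the strainer stands at the start; 90 mm across, 14 mm high, inner floor 6 mm above the shelf, loose. Origin at the centre of its underside.
- jar: Clear plastic jar of biscuits with a white clip-on lid, 80 mm across, 117 mm high, loose; in the middle of the row, on the robot's side. Origin at the centre of its underside. Obstacle, leave it alone.
- jar_top (a point): Centre of the top of the jar's lid, 117 mm above the shelf.
- fan: White battery fan with a button on its round base (96 mm across); upright round guard 120 mm across and 36 mm deep, 180 mm high in all, loose; in the middle of the row, beyond the jar. Origin at the centre of its underside, it faces -x. Obstacle, leave it alone.
- spatula: Wooden spatula 280 mm long lying along the far edge of the shelf, loose. Origin near its middle, on the shelf, its length along its x, blade to +x. Leave it alone.
Mind the look-alikes: they are no part of the job. Several things have the shape of the strainer; the one meant has the colours described above.

How it is judged (in metres and radians):
On the way, in this order (a step that is already met when the one before it is completed fails the run):
1. the strainer is lifted out of the dish in the fingers (z of strainer_base in the frame of dish above 0.03 m and contact force between strainer and the fingers above 0.5 N and contact force between strainer and dish below 0.05 N), for 0.1 s.
2. the strainer passes over the middle of the row with its underside higher than the jar's lid (y of strainer_base in the frame of jar between -0.06 and 0.06 m and z of strainer_base in the frame of jar_top above 0 m and contact force between strainer and the fingers above 0.5 N), for 0.04 s.
At the end, for the whole second after the job is handed in: Strainer held still, touching only the fingers: underside 3-22 mm above the cup rim, within 11 mm of its axis, level within 8 degrees, handle above the cup's handle within 11 degrees. Cup upright; cup, jar, fan, spatula within 20 mm and dish within 30 mm of their starts (horizontal distance between strainer_base and cup_rim below 0.011 m and z of strainer_base in the frame of cup_rim between 0.003 and 0.022 m and angle between strainer's own z axis and vertical below 0.14 rad and angle between the x axis of strainer and the x axis of cup, either way round below 0.2 rad and x of strainer_grip in the frame of cup below -0.04 m and contact force between strainer and the fingers above 0.5 N and contact force between strainer and cup below 0.05 N and contact force between strainer and dish below 0.05 N and contact force between strainer and jar below 0.05 N and contact force between strainer and fan below 0.05 N and contact force between strainer and spatula below 0.05 N and linear speed of strainer below 0.02 m/s and angular speed of strainer below 0.2 rad/s and angle between cup's own z axis and vertical below 0.08 rad and distance of each of cup, jar, fan, spatula from where it was at the start of the episode below 0.02 m and distance of dish from where it was at the start of the episode below 0.03 m); the arm keeps its last pose, push and grip.
It fails at once if the cup is touched by the strainer or the robot (contact force between cup and strainer above 0.3 N or contact force between cup and the fingers above 0.3 N or contact force between cup and the arm above 0.3 N).
It fails at once if the jar, fan or spatula is displaced or tipped (distance of any of jar, fan, spatula from where it was at the start of the episode above 0.02 m or angle between any of jar, fan's own z axis and vertical above 0.25 rad).
It fails at once if the dish is dragged or tipped (distance of dish from where it was at the start of the episode above 0.03 m or angle between dish's own z axis and vertical above 0.3 rad).
It also fails if it takes over 48 s, if anything falls off the work surface, if the arm or the gripper's body presses on something with over 40 N, if the wrist force passes 120 N, or if a joint passes its speed limit or range.

### The arm

A 6-joint arm with a two-finger parallel gripper is mounted at the origin on the work surface. World frame = base frame: x ahead of the robot, y to its left, z up, the work surface at z = 0. Lengths are in m, angles in degrees, forces in N, time in s.
With the tool pointing down it reaches from about 0.4 to 0.825 m from the base axis. Payload 7 kg.
Tool frame: the origin (TCP) lies between the finger pads; the fingertips stand 11 mm ahead of it and the grasp point (between the pads) lies 8 mm behind it (r.tcp_to_tips is the distance from the TCP to the fingertips, in m); x points along the fingers, y is the direction in which the jaws open and shut, and the axes are right-handed (so a half turn about x gives the same grasp; the last joint's range is limited). The gripper opens to 88 mm and grips with 3 to 60 N. Pads are 19 mm wide; open, the fingers measure 130 mm over their backs; the gripper's body (78 mm by 193 mm) begins 47 mm behind the grasp point.
Start: joints at [86.236, 20.546, 0.682, 0, -70.136, -16.507], TCP at [0.234, 0.633, 0.238] pointing down, gripper open.
Joint ranges: [-176.03, 176.03], [-82.01, 121.73], [-58.28, 71.71], [-173.87, 95.51], [-174.79, -0.11], [-173.66, 173.66]. Speed limits (degrees/s): [136.94, 136.94, 172.46, 180, 180, 180].

### API

Orientations are given as [roll, pitch, yaw] about the fixed x, y, z axes, in that order (R = Rz(yaw) Ry(pitch) Rx(roll)).
In Python, from plant import r gives the robot as it stands.
- The arm moves only by the tool arm_command, never from a script. Its argument "plan" is a list of rows, each an object of numbers: "dx", "dy", "dz": the shift along the tool's x, y, z each as a share of 0.02 m, from -1 to 1; "wx", "wy", "wz": the turn, a rotation vector about the tool's x, y, z each as a share of 0.08 rad, from -1 to 1. In form: [{"dx": .., "dy": .., "dz": .., "wx": .., "wy": .., "wz": ..}, ...]. A call has 1 to 20 rows; each row shifts and turns the pose as measured when the row begins, along the tool's axes as they then stand; what a row does not reach is not made up. A row lasts 1/12 s, in which the tool goes at most 41.7 mm and 7.16 degrees, less where a joint would pass 70% of its speed; a pose out of reach is approached as far as the arm can. A call with a number of a shift or a turn outside -1 to 1 is refused whole. A call with a gripper value outside its range is refused whole. "fingers" is the closure, from -1 (fully open) to 1 (shut), so that 0 is half open, set as the call begins (left out, the last holds). The fingers move at their own pace and stop on an object; "force" is the grip in N (left out, the last holds). Time passes only in rows, so rows that do not move let the fingers close. It gives the time, the measured TCP pose, the force and the opening at its end, in the units of the state.
- r.get_state(): the state, without advancing time (a new reading comes with each control period).
- r.capture(name): name is "side" or "top" or "wrist"; returns (picture, depth): 420x560x3 uint8, red, green, blue; 420x560 float32, m along the optical axis (not along the pixel's ray), 0 where there is no reading.
- r.camera_model(name): a dict with "vertical_fov" (degrees; the focal length in pixels is half the picture's height over the tangent of half this angle, whatever the lens; pixels are square), "cx", "cy" (the principal point, pixels), "R" (3x3) and "t" (3): a world point X has camera coordinates R X + t. Camera axes: x right, y down, z forward; pixel columns grow to the right and rows downward; lengths in m; the calibration is good to about 2 mm. A picture is of the moment at which its call begins: read the wrist's pose just before it. camera_model takes no time and is no camera call; for the wrist camera it gives the pose at the moment of the call.
- r.close_job(): hands the job in, once; it reports no verdict.
Trained networks look in the newest picture that a camera, given by its name, has taken for a name from the list of things; names that differ only in an ending like _2 or _b are one class to them, and where a whole thing is asked for, a point or a joint stands for the part that bears it (a point fixed in the world has none). Each returns a list of dicts, best first, with "score" (0 to 1); they miss things now and then, are a little off and sometimes report something else, mostly with a low value. They report only what shows in the picture. A call takes as long as a camera call. They do not tell look-alikes from the thing itself.
- r.cut_out(camera, query): "mask" (420x560 bool, what is visible of it) and "bbox" ([left, top, width, height] in pixels, round what is visible of it).
- r.spot_point(camera, query): "centre" ([column, row] in pixels: a listed point, or the origin of a listed thing).
The state is a dict: "time_s": time; "joints": joint angles; "qd": joint speeds; "joint_torque": joint torques, N m; "tcp_pos": TCP position; "eef_rot": TCP orientation; "contact_force": force on the tool from outside, world axes, zero at the start; "moment": the same for the moment, N m; "gripper_width": finger opening in m.
Only numpy, scipy, OpenCV 4.12 (cv2) and the standard library are available. Lean on these libraries where they do the work, as an engineer would, in place of code of your own. Each camera call takes 0.05 s, during which the arm holds its last target.

## Working session

There is one attempt and no reset: what is moved stays moved. The work goes in short steps, Python scripts to look and compute and a tool call to move; the robot and the scene stay as the last step left them, time stands still between calls to the robot, and variables do not carry over. Pictures are saved under pics/ and viewed, and the job is handed in when it is done.

Besides the shell and the picture viewer there is one more tool, called by a JSON object that holds its "name" and its "arguments". arm_command: Moves the arm, as the interface text tells. Shift numbers are shares of 0.02 m and turn numbers shares of 0.08 rad, none past 1 either way. Its arguments: {"type":"object","properties":{"plan":{"type":"array","items":{"type":"object","properties":{"dx":{"type":"number"},"dy":{"type":"number"},"dz":{"type":"number"},"wx":{"type":"number"},"wy":{"type":"number"},"wz":{"type":"number"}}}},"fingers":{"type":"number"},"force":{"type":"number"}},"required":["plan"]}

```bash
ls; mkdir -p pics; python3 - <<'E'
from plant import r
import cv2
s=r.get_state(); print(s)
for c in ["side","top","wrist"]:
    m=r.camera_model(c); print(c,m)
    p,d=r.capture(c); cv2.imwrite(f"pics/{c}0.png",p[:,:,::-1])
E
```

```text
pics
{'time_s': 0.0, 'joints': array([ 8.62374903e+01,  2.05915708e+01,  6.33699886e-01, -1.82601490e-02,
       -7.01353870e+01, -1.65073193e+01]), 'qd': array([-0.03422659,  0.02447438, -0.09115887,  0.03309364, -0.04542005,
       -0.04440747]), 'joint_torque': array([-2.83019544e-04, -5.82716095e+01,  2.93039292e+01,  6.99648678e+00,
        6.81288730e-03, -1.68359693e-04]), 'tcp_pos': array([0.23371553, 0.63275196, 0.23662643]), 'eef_rot': array([  96.07919362,   89.90517493, -104.1968541 ]), 'contact_force': array([-0.04899626, -0.62350521,  0.31547943]), 'moment': array([-0.01978556,  0.02481532, -0.03015451]), 'gripper_width': 0.08731591645221436}
side {'vertical_fov': 42.94464312667695, 'cx': 281.1275043926559, 'cy': 214.162416112593, 'R': array([[ 0.99462849, -0.10336327,  0.00549593],
       [-0.04640041, -0.49269843, -0.86896217],
       [ 0.09252661,  0.86403952, -0.49484799]]), 't': array([-0.51057941,  0.03650628,  1.47342724])}
top {'vertical_fov': 48.74215840292124, 'cx': 282.23087834458863, 'cy': 212.1089623704641, 'R': array([[-0.0098242 , -0.99990217, -0.00995693],
       [-0.99630542,  0.01063747, -0.08521941],
       [ 0.08531699,  0.00908293, -0.99631246]]), 't': array([-0.12326984,  0.49659548,  1.47044352])}
wrist {'vertical_fov': 68.74049192409666, 'cx': 278.1520131595687, 'cy': 205.9324383909108, 'R': array([[-0.34722766, -0.93778018,  0.00113555],
       [-0.89773597,  0.33275026,  0.28869949],
       [-0.27111452,  0.09922502, -0.95741909]]), 't': array([ 0.67358929, -0.03768511,  0.39138937])}
```

View pics/side0.png

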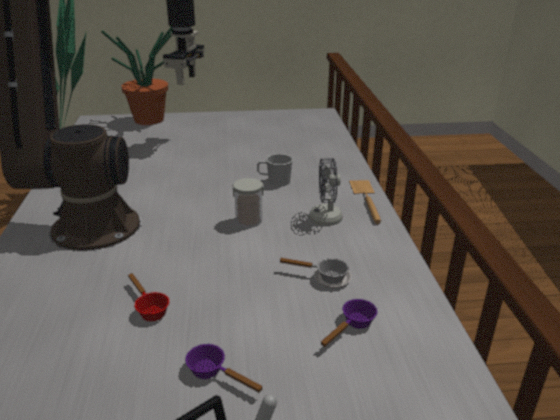

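View pics/top0.png

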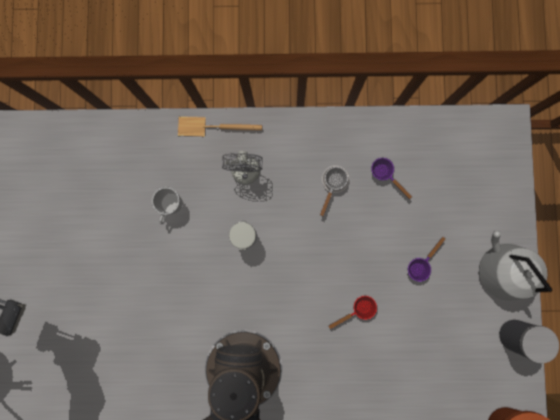

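View pics/wrist0.png

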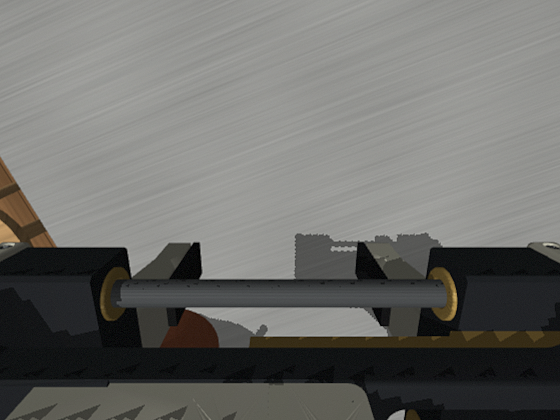

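```bash
cat > h.py <<'E'
from plant import r
import numpy as np, cv2
def f(m): return 210/np.tan(np.radians(m["vertical_fov"])/2)
def atz(m,uv,z):
    R=np.array(m["R"]);t=np.array(m["t"]);c=-R.T@t
    d=R.T@np.array([(uv[0]-m["cx"])/f(m),(uv[1]-m["cy"])/f(m),1.])
    return c+d*(z-c[2])/d[2]
def proj(m,X):
    q=np.atleast_2d(X)@np.array(m["R"]).T+np.array(m["t"]); return q[:,:2]/q[:,2:]*f(m)+[m["cx"],m["cy"]]
def cloud(m,d):
    v,u=np.mgrid[:420,:560]; R=np.array(m["R"]);t=np.array(m["t"])
    q=np.stack([(u-m["cx"])/f(m)*d,(v-m["cy"])/f(m)*d,d],-1)
    return (q-t)@R
E
python3 - <<'E'
from h import *
for cam in ["top","side"]:
    m=r.camera_model(cam); p,d=r.capture(cam); P=cloud(m,d); 
    np.savez(f"{cam}.npz",p=p,d=d,P=P)
    zs={"strainer":.006,"strainer_base":.006,"strainer_grip":.031,"cup":0,"cup_rim":.08,"jar":0,"jar_top":.117,"fan":0,"dish":0}
    for q,z in zs.items():
        for o in r.spot_point(cam,q)[:4]: print(cam,q,round(o["score"],2),np.round(o["centre"],1),atz(m,o["centre"],z).round(4))
p=np.load("top.npz")["p"]
cv2.imwrite("pics/topz.png",cv2.resize(p[90:270,120:380,::-1],None,fx=3,fy=3,interpolation=cv2.INTER_CUBIC))
E
```

```text
top strainer 0.97 [336.2 177.8] [ 0.6071 -0.3055  0.006 ]
top strainer 0.7 [381. 169.] [ 0.6345 -0.4523  0.006 ]
top strainer 0.59 [363.6 307.4] [ 0.1891 -0.3845  0.006 ]
top strainer 0.46 [221.  125.9] [0.7847 0.0713 0.006 ]
top strainer_base 0.73 [335.9 179.3] [ 0.6022 -0.3045  0.006 ]
top strainer_base 0.68 [380.6 168.2] [ 0.6371 -0.4511  0.006 ]
top strainer_base 0.68 [414.7 269.6] [ 0.3071 -0.5509  0.006 ]
top strainer_grip 0.86 [400.1 186.6] [ 0.5723 -0.5065  0.031 ]
top strainer_grip 0.84 [435.3 247.4] [ 0.3772 -0.6115  0.031 ]
top strainer_grip 0.73 [326.9 202.9] [ 0.5224 -0.2715  0.031 ]
top strainer_grip 0.64 [344.2 320. ] [ 0.1537 -0.3189  0.031 ]
top cup 0.76 [169.  202.5] [0.5326 0.2423 0.    ]
top jar 0.56 [246.5 234.1] [ 0.4266 -0.0113  0.    ]
top jar_top 0.69 [241.4 231.3] [ 0.4306 -0.0062  0.117 ]
top fan 0.92 [246.7 168.2] [ 0.6433 -0.0127  0.    ]
top dish 0.68 [331.6 180.6] [ 0.599  -0.2909  0.    ]
side strainer 0.84 [209.4 366.6] [ 0.3178 -0.5568  0.006 ]
side strainer 0.83 [361.2 322.4] [ 0.6358 -0.4616  0.006 ]
side strainer 0.76 [332.4 274.9] [ 0.6066 -0.288
[... 259 characters left out ...]
]
side strainer_base 0.57 [203.4 371. ] [ 0.3067 -0.567   0.006 ]
side strainer_grip 0.86 [336.5 331.6] [ 0.5715 -0.5116  0.031 ]
side strainer_grip 0.86 [136.1 283.8] [ 0.1524 -0.3131  0.031 ]
side strainer_grip 0.66 [235.6 377.2] [ 0.367  -0.6121  0.031 ]
side strainer_grip 0.64 [300.9 266.1] [ 0.5311 -0.2804  0.031 ]
side cup 0.66 [280.6 181.8] [0.5362 0.2361 0.    ]
side cup_rim 0.76 [278.9 158.5] [0.5308 0.2409 0.08  ]
side cup_rim 0.19 [249.  220.4] [ 0.4167 -0.1383  0.08  ]
side jar 0.82 [246.8 215.2] [0.417  0.0288 0.    ]
side jar_top 0.86 [245.7 182.7] [0.4158 0.0028 0.117 ]
side fan 0.73 [326.  217.4] [ 0.642  -0.0052  0.    ]
side dish 0.58 [330.6 277.1] [ 0.6025 -0.2888  0.    ]
```

View pics/topz.png

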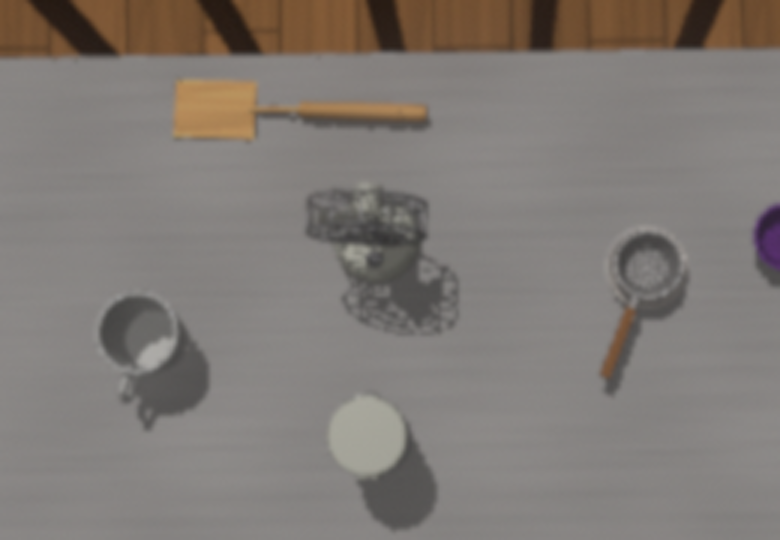

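```bash
cat >> h.py <<'E'
from scipy.spatial.transform import Rotation as Ro
def tool():
    s=r.get_state(); return np.array(s["tcp_pos"]),Ro.from_euler("xyz",s["eef_rot"],degrees=True).as_matrix(),s
def plan(target,hyaw=None,zt=None):
    """hyaw: yaw deg of handle axis; jaws across. prints level-correcting turn, then shift after the turn"""
    p,R,s=tool()
    Rg=R
    if hyaw is not None:
        best=None
        for k in (90,-90):
            a=np.radians(hyaw+k); y=np.array([np.cos(a),np.sin(a),0]);x=np.array([0,0,-1.])
            G=np.stack([x,y,np.cross(x,y)],1)
            w=Ro.from_matrix(R.T@G).as_rotvec()
            print("opt",k,"turn rows(/0.08):",(w/.08).round(2), "deg",np.degrees(w).round(1))
            if best is None or np.linalg.norm(w)<np.linalg.norm(best[0]): best=(w,G)
        Rg=best[1]
    d=np.array(target)-p
    print("pos",p.round(4),"joints",np.round(s["joints"],1),"world d",d.round(4))
    print("shift/0.02 in present tool:",(R.T@d/.02).round(2)," after turn:",(Rg.T@d/.02).round(2))
E
python3 - <<'E'
from h import *
p,R,s=tool(); print(R.round(3))
m=r.camera_model("wrist"); print("cam",-(m["R"].T@m["t"])-p, "in tool",R.T@(-(m["R"].T@m["t"])-p), "fwd",R.T@m["R"][2])
m=r.camera_model("top")
for uv,z in [((120+605/3,90+375/3),.031),((120+632/3,90+310/3),.031),((120+647/3,90+262/3),.036),((120+138/3,90+333/3),.08),((120+126/3,90+385/3),.06)]: print(atz(m,uv,z))
plan([.53,-.275,.238],-20)
plan([.45,.25,.238],-14)
E
```

```text
[[-0.    -0.346 -0.938]
 [-0.    -0.938  0.346]
 [-1.     0.     0.   ]]
cam [ 0.07236869 -0.02761095  0.14810716] in tool [-0.14810737  0.00083052 -0.07745218] fwd [ 9.57378798e-01 -5.54656235e-04  2.88834779e-01]
[ 0.48381691 -0.25413601  0.031     ]
[ 0.55308762 -0.28411382  0.031     ]
[ 0.60383999 -0.30057966  0.036     ]
[0.52865072 0.23130232 0.08      ]
[0.47636815 0.24847614 0.06      ]
opt 90 turn rows(/0.08): [39.21 -0.   -0.  ] deg [179.7  -0.   -0. ]
opt -90 turn rows(/0.08): [-0.06  0.   -0.  ] deg [-0.3  0.  -0. ]
pos [0.2339 0.6332 0.2376] joints [ 86.2  20.5   0.7  -0.  -70.1 -16.5] world d [ 2.961e-01 -9.082e-01  4.000e-04]
shift/0.02 in present tool: [-2.000e-02  3.747e+01 -2.962e+01]  after turn: [-2.000e-02  3.761e+01 -2.944e+01]
opt 90 turn rows(/0.08): [37.9 -0.  -0. ] deg [173.7  -0.   -0. ]
opt -90 turn rows(/0.08): [-1.37  0.   -0.  ] deg [-6.3  0.  -0. ]
pos [0.2339 0.6332 0.2376] joints [ 86.2  20.5   0.7  -0.  -70.1 -16.5] world d [ 0.2161 -0.3832  0.0004]
shift/0.02 in present tool: [ -0.02  14.23 -16.77]  after turn: [ -0.02  15.97 -15.12]
```

{"name": "arm_command", "arguments": {"plan": [{"wx": -0.7}, {"wx": -0.7}, {"dy": 0.9, "dz": -0.85}, {"dy": 0.9, "dz": -0.85}, {"dy": 0.9, "dz": -0.85}, {"dy": 0.9, "dz": -0.85}, {"dy": 0.9, "dz": -0.85}, {"dy": 0.9, "dz": -0.85}, {"dy": 0.9, "dz": -0.85}, {"dy": 0.9, "dz": -0.85}, {"dy": 0.9, "dz": -0.85}, {"dy": 0.9, "dz": -0.85}, {"dy": 0.9, "dz": -0.85}, {"dy": 0.9, "dz": -0.85}, {"dy": 0.9, "dz": -0.85}, {"dy": 0.9, "dz": -0.85}, {"dy": 0.9, "dz": -0.85}, {"dy": 0.9, "dz": -0.85}, {"dy": 0.8, "dz": -0.75}, {}], "fingers": -1}}

```text
schema error: expected keys dx, dy, dz, wx, wy, wz
```

```bash
python3 - <<'E'
from h import *
p,R,s=tool(); print(s["time_s"],p,s["joints"].round(1))
m=r.camera_model("wrist"); im,d=r.capture("wrist"); np.savez("wcup.npz",im=im,d=d,P=cloud(m,d),**{k:m[k] for k in("R","t","cx","cy","vertical_fov")})
cv2.imwrite("pics/wcup.png",im[:,:,::-1])
for q,z in [("cup",0),("cup_rim",.08)]:
    for o in r.spot_point("wrist",q): print(q,round(o["score"],2),o["centre"],atz(m,o["centre"],z))
P=cloud(m,d)
E
```

```text
1.15 [0.23387634 0.63316346 0.23756324] [ 86.2  20.5   0.7  -0.  -70.1 -16.5]
```

View pics/wcup.png

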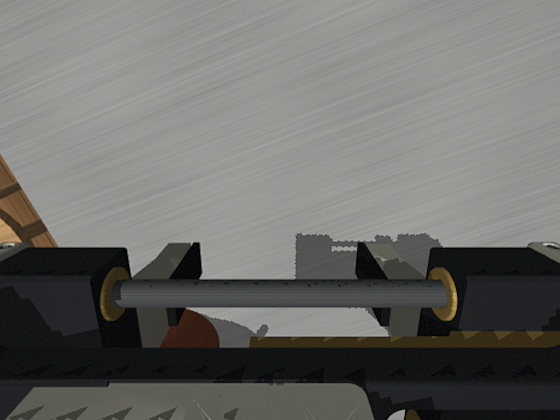

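The rows need every key; resending in full.

{"name": "arm_command", "arguments": {"plan": [{"dx": 0, "dy": 0, "dz": 0, "wx": -0.7, "wy": 0, "wz": 0}, {"dx": 0, "dy": 0, "dz": 0, "wx": -0.7, "wy": 0, "wz": 0}, {"dx": 0, "dy": 0.9, "dz": -0.85, "wx": 0, "wy": 0, "wz": 0}, {"dx": 0, "dy": 0.9, "dz": -0.85, "wx": 0, "wy": 0, "wz": 0}, {"dx": 0, "dy": 0.9, "dz": -0.85, "wx": 0, "wy": 0, "wz": 0}, {"dx": 0, "dy": 0.9, "dz": -0.85, "wx": 0, "wy": 0, "wz": 0}, {"dx": 0, "dy": 0.9, "dz": -0.85, "wx": 0, "wy": 0, "wz": 0}, {"dx": 0, "dy": 0.9, "dz": -0.85, "wx": 0, "wy": 0, "wz": 0}, {"dx": 0, "dy": 0.9, "dz": -0.85, "wx": 0, "wy": 0, "wz": 0}, {"dx": 0, "dy": 0.9, "dz": -0.85, "wx": 0, "wy": 0, "wz": 0}, {"dx": 0, "dy": 0.9, "dz": -0.85, "wx": 0, "wy": 0, "wz": 0}, {"dx": 0, "dy": 0.9, "dz": -0.85, "wx": 0, "wy": 0, "wz": 0}, {"dx": 0, "dy": 0.9, "dz": -0.85, "wx": 0, "wy": 0, "wz": 0}, {"dx": 0, "dy": 0.9, "dz": -0.85, "wx": 0, "wy": 0, "wz": 0}, {"dx": 0, "dy": 0.9, "dz": -0.85, "wx": 0, "wy": 0, "wz": 0}, {"dx": 0, "dy": 0.9, "dz": -0.85, "wx": 0, "wy": 0, "wz": 0}, {"dx": 0, "dy": 0.9, "dz": -0.85, "wx": 0, "wy": 0, "wz": 0}, {"dx": 0, "dy": 0.9, "dz": -0.85, "wx": 0, "wy": 0, "wz": 0}, {"dx": 0, "dy": 0.8, "dz": -0.75, "wx": 0, "wy": 0, "wz": 0}, {"dx": 0, "dy": 0, "dz": 0, "wx": 0, "wy": 0, "wz": 0}], "fingers": -1, "force": 20}}

```text
time_s: 2.97
tcp_pos: [0.4494, 0.255, 0.2384]
eef_rot: [-120.2, 89.7, 46.6]
contact_force: [-0.6, -0.7, -0.4]
gripper_width: 0.0876
```

```bash
cat > look.py <<'E'
import sys
from h import *
n=sys.argv[1]
p,R,s=tool(); print(s["time_s"],p,s["joints"].round(1))
m=r.camera_model("wrist"); im,d=r.capture("wrist"); np.savez(n+".npz",im=im,d=d,P=cloud(m,d),**{k:m[k] for k in("R","t","cx","cy","vertical_fov")})
cv2.imwrite(f"pics/{n}.png",im[:,:,::-1])
for a in sys.argv[2:]:
    q,z=a.split(":")
    for o in r.spot_point("wrist",q): print(q,round(o["score"],2),o["centre"],atz(m,o["centre"],float(z)))
E
python3 look.py wcup1 cup:0 cup_rim:.08
```

```text
2.9667 [0.44942905 0.2549701  0.23840184] [ 51.4   5.4 -19.2   0.  -65.2  25.4]
cup 0.96 [279.6, 109.7] [0.52902578 0.23487759 0.        ]
cup_rim 0.56 [282.5, 106.7] [0.53002983 0.23182629 0.08      ]
```

View pics/wcup1.png

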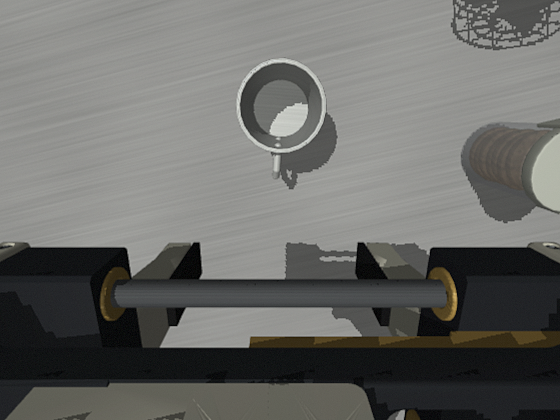

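```bash
python3 - <<'E'
from h import *
z=np.load("wcup1.npz");P=z["P"];d=z["d"];im=z["im"]
m={k:z[k] for k in("R","t","cx","cy","vertical_fov")}
u0=np.zeros((420,560),bool);u0[40:200,220:340]=1
k=u0&(d>0)&(abs(P[...,2]-.08)<.006)
q=P[k]; 
from scipy.optimize import least_squares
# rim: outer circle radius .042; use contour
xy=q[:,:2]; rr=np.hypot(*(xy-[.529,.233]).T); xy=xy[rr<.05]
(c,rad)=cv2.minEnclosingCircle((xy*1000).astype(np.float32)); print("rim",c,rad,len(xy), "z",q[:,2].max(), np.median(q[:,2]))
res=least_squares(lambda v:np.hypot(xy[:,0]-v[0],xy[:,1]-v[1])-v[2],[.53,.23,.04],loss="soft_l1",f_scale=.002);print(res.x)
print("rim centre px ->",proj(m,[res.x[0],res.x[1],.08]))
c=res.x[:2]
rr=np.hypot(P[...,0]-c[0],P[...,1]-c[1])
h=u0&(d>0)&(rr>.044)&(rr<.085)&(P[...,2]>.025)
H=P[h];print(len(H),H.mean(0),H.min(0),H.max(0))
v=H[:,:2]-c; a=np.degrees(np.arctan2(-v[:,1],-v[:,0])); print("yaw",np.median(a),a.mean())
far=v[np.hypot(*v.T)>.06]; print("far",np.degrees(np.arctan2(-far[:,1],-far[:,0])).mean(), np.hypot(*v.T).max())
ov=im.copy(); ov[h]=[255,0,0]; ov[k]=[0,255,0]; cv2.imwrite("pics/ov1.png",cv2.resize(ov[30:210,180:380,::-1],None,fx=3,fy=3))
E
```

```text
rim (530.2859497070312, 233.2997589111328) 42.87193298339844 1546 z 0.08343238087670815 0.08045419962644565
[0.53030524 0.23326334 0.0401186 ]
rim centre px -> [[280.96197433 106.76820301]]
194 [0.47546595 0.25056821 0.06669068] [0.46000051 0.24319431 0.0580239 ] [0.48894198 0.25755995 0.07083757]
yaw -17.53156205158608 -17.511435894594044
far -17.542036619333647 0.07344840306742668
```

View pics/ov1.png

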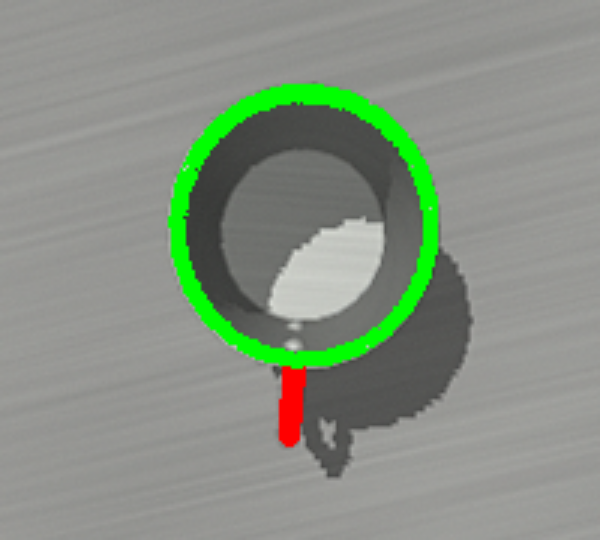

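```bash
python3 - <<'E'
from h import *
plan([.53,-.272,.24],-21)
E
```

```text
opt 90 turn rows(/0.08): [-37.56  -0.09  -0.04] deg [-172.2   -0.4   -0.2]
opt -90 turn rows(/0.08): [ 1.71 -0.02  0.06] deg [ 7.8 -0.1  0.3]
pos [0.4486 0.2575 0.2384] joints [ 51.6   5.4 -19.1   0.  -65.2  25.2] world d [ 0.0814 -0.5295  0.0016]
shift/0.02 in present tool: [-0.17 24.85 -9.99]  after turn: [ -0.08  23.26 -13.29]
```

{"name": "arm_command", "arguments": {"plan": [{"dx": 0, "dy": 0, "dz": 0, "wx": 0.85, "wy": 0, "wz": 0}, {"dx": 0, "dy": 0, "dz": 0, "wx": 0.85, "wy": 0, "wz": 0}, {"dx": 0, "dy": 0.93, "dz": -0.53, "wx": 0, "wy": 0, "wz": 0}, {"dx": 0, "dy": 0.93, "dz": -0.53, "wx": 0, "wy": 0, "wz": 0}, {"dx": 0, "dy": 0.93, "dz": -0.53, "wx": 0, "wy": 0, "wz": 0}, {"dx": 0, "dy": 0.93, "dz": -0.53, "wx": 0, "wy": 0, "wz": 0}, {"dx": 0, "dy": 0.93, "dz": -0.53, "wx": 0, "wy": 0, "wz": 0}, {"dx": 0, "dy": 0.93, "dz": -0.53, "wx": 0, "wy": 0, "wz": 0}, {"dx": 0, "dy": 0.93, "dz": -0.53, "wx": 0, "wy": 0, "wz": 0}, {"dx": 0, "dy": 0.93, "dz": -0.53, "wx": 0, "wy": 0, "wz": 0}, {"dx": 0, "dy": 0.93, "dz": -0.53, "wx": 0, "wy": 0, "wz": 0}, {"dx": 0, "dy": 0.93, "dz": -0.53, "wx": 0, "wy": 0, "wz": 0}, {"dx": 0, "dy": 0.93, "dz": -0.53, "wx": 0, "wy": 0, "wz": 0}, {"dx": 0, "dy": 0.93, "dz": -0.53, "wx": 0, "wy": 0, "wz": 0}, {"dx": 0, "dy": 0.93, "dz": -0.53, "wx": 0, "wy": 0, "wz": 0}, {"dx": 0, "dy": 0.93, "dz": -0.53, "wx": 0, "wy": 0, "wz": 0}, {"dx": 0, "dy": 0.93, "dz": -0.53, "wx": 0, "wy": 0, "wz": 0}, {"dx": 0, "dy": 0.93, "dz": -0.53, "wx": 0, "wy": 0, "wz": 0}, {"dx": 0, "dy": 0.93, "dz": -0.53, "wx": 0, "wy": 0, "wz": 0}, {"dx": 0, "dy": 0.93, "dz": -0.53, "wx": 0, "wy": 0, "wz": 0}]}}

```text
time_s: 4.78
tcp_pos: [0.5118, -0.1159, 0.2375]
eef_rot: [-114.4, 89.4, 46.1]
contact_force: [0.1, 0.5, -1.0]
gripper_width: 0.0877
```

{"name": "arm_command", "arguments": {"plan": [{"dx": 0, "dy": 0.93, "dz": -0.53, "wx": 0, "wy": 0, "wz": 0}, {"dx": 0, "dy": 0.93, "dz": -0.53, "wx": 0, "wy": 0, "wz": 0}, {"dx": 0, "dy": 0.93, "dz": -0.53, "wx": 0, "wy": 0, "wz": 0}, {"dx": 0, "dy": 0.93, "dz": -0.53, "wx": 0, "wy": 0, "wz": 0}, {"dx": 0, "dy": 0.93, "dz": -0.53, "wx": 0, "wy": 0, "wz": 0}, {"dx": 0, "dy": 0.93, "dz": -0.53, "wx": 0, "wy": 0, "wz": 0}, {"dx": 0, "dy": 0.93, "dz": -0.53, "wx": 0, "wy": 0, "wz": 0}, {"dx": 0, "dy": 0, "dz": 0, "wx": 0, "wy": 0, "wz": 0}]}}

```text
time_s: 5.45
tcp_pos: [0.5448, -0.2652, 0.2356]
eef_rot: [-115.8, 89.3, 45.4]
contact_force: [1.2, -0.1, 0.9]
gripper_width: 0.0876
```

```bash
python3 look.py wstr strainer:.006 strainer_grip:.031 dish:0 ; python3 - <<'E'
from h import *
plan([.53,-.272,.24],-21)
E
```

```text
5.45 [ 0.54476524 -0.26522345  0.23560251] [ -7.8  14.   -8.5  -0.6 -67.   79.2]
strainer 0.84 [292.5, 125.2] [ 0.60125826 -0.3008365   0.006     ]
strainer_grip 0.87 [482.8, 91.1] [ 0.56977642 -0.50432485  0.031     ]
strainer_grip 0.65 [290.8, 194.1] [ 0.5278359  -0.27372187  0.031     ]
strainer_grip 0.63 [393.2, 414.0] [ 0.15711922 -0.31233837  0.031     ]
opt 90 turn rows(/0.08): [-38.79  -0.22  -0.09] deg [-177.8   -1.    -0.4]
opt -90 turn rows(/0.08): [ 0.48 -0.06  0.14] deg [ 2.2 -0.3  0.6]
pos [ 0.5439 -0.2625  0.2361] joints [ -7.6  13.8  -8.7  -0.6 -67.   79. ] world d [-0.0139 -0.0095  0.0039]
shift/0.02 in present tool: [-0.21  0.67  0.5 ]  after turn: [-0.2   0.69  0.48]
```

View pics/wstr.png

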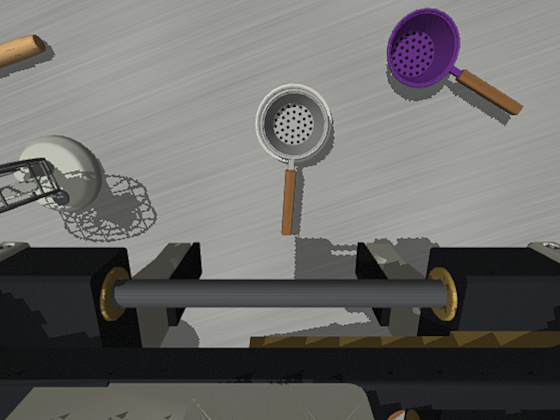

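```bash
cat > hand.py <<'E'
import sys
from h import *
z=np.load(sys.argv[1]+".npz");P=z["P"];d=z["d"];im=z["im"]
x0,y0,x1,y1=map(int,sys.argv[2:6])
hsv=cv2.cvtColor(im,cv2.COLOR_RGB2HSV)
b=np.zeros((420,560),bool);b[y0:y1,x0:x1]=1
k=b&(hsv[...,1]>110)&((hsv[...,0]<20)|(hsv[...,0]>172))&(d>0)
H=P[k];c=H.mean(0);_,S,V=np.linalg.svd(H[:,:2]-c[:2],full_matrices=False);v=V[0]*np.sign(V[0][0])
s=(H[:,:2]-c[:2])@v
print(k.sum(),"c",c.round(4),"yaw",np.degrees(np.arctan2(v[1],v[0])).round(2),"ext",s.min().round(4),s.max().round(4),"ztop",np.percentile(H[:,2],[5,50,95]).round(4))
far=c[:2]+v*s.min()
print("base from handle end",far+v*.130,"grip",far+v*.05)
E
python3 hand.py wstr 270 150 320 245
python3 - <<'E'
from h import *
z=np.load("wstr.npz");P=z["P"];d=z["d"]
b=np.zeros((420,560),bool);b[70:180,245:345]=1
k=b&(d>0)&(P[...,2]>.028)
xy=P[k][:,:2]; xy=xy[np.hypot(*(xy-[.602,-.3005]).T)<.045]
print(len(xy),cv2.minEnclosingCircle((xy*1000).astype(np.float32)),np.percentile(P[k][:,2],[50,95]))
E
```

```text
607 c [ 0.5208 -0.2678  0.0367] yaw -22.34 ext -0.0403 0.038 ztop [0.0354 0.0367 0.038 ]
base from handle end [ 0.60373927 -0.30192657] grip [ 0.52974555 -0.27151393]
1530 ((598.6012573242188, -300.45074462890625), 41.82651138305664) [0.03636019 0.03887183]
```

```bash
python3 - <<'E'
from h import *
plan([.5297,-.2715,.10],-22.3)
E
```

```text
opt 90 turn rows(/0.08): [-38.51  -0.22  -0.09] deg [-176.5   -1.    -0.4]
opt -90 turn rows(/0.08): [ 0.76 -0.06  0.14] deg [ 3.5 -0.3  0.6]
pos [ 0.5439 -0.2625  0.2361] joints [ -7.6  13.8  -8.7  -0.6 -67.   79. ] world d [-0.0142 -0.009  -0.1361]
shift/0.02 in present tool: [6.79 0.73 0.56]  after turn: [6.8  0.69 0.48]
```

{"name": "arm_command", "arguments": {"plan": [{"dx": 0, "dy": 0.35, "dz": 0.25, "wx": 0.76, "wy": -0.06, "wz": 0.14}, {"dx": 0.85, "dy": 0.35, "dz": 0.25, "wx": 0, "wy": 0, "wz": 0}, {"dx": 0.85, "dy": 0, "dz": 0, "wx": 0, "wy": 0, "wz": 0}, {"dx": 0.85, "dy": 0, "dz": 0, "wx": 0, "wy": 0, "wz": 0}, {"dx": 0.85, "dy": 0, "dz": 0, "wx": 0, "wy": 0, "wz": 0}, {"dx": 0.85, "dy": 0, "dz": 0, "wx": 0, "wy": 0, "wz": 0}, {"dx": 0.85, "dy": 0, "dz": 0, "wx": 0, "wy": 0, "wz": 0}, {"dx": 0.85, "dy": 0, "dz": 0, "wx": 0, "wy": 0, "wz": 0}, {"dx": 0, "dy": 0, "dz": 0, "wx": 0, "wy": 0, "wz": 0}, {"dx": 0, "dy": 0, "dz": 0, "wx": 0, "wy": 0, "wz": 0}]}}

```text
time_s: 6.48
tcp_pos: [0.5327, -0.261, 0.118]
eef_rot: [-167.8, 89.5, -9.4]
contact_force: [1.7, -0.2, 0.3]
gripper_width: 0.088
```

```bash
python3 look.py wstr2; python3 hand.py wstr2 200 100 400 300;python3 - <<'E'
from h import *
plan([.5297,-.2715,.025],-22.3)
E
```

```text
6.4833 [ 0.53272017 -0.26095886  0.11798656] [ -7.2  18.6 -19.2   0.  -51.7  75.6]
1325 c [ 0.522  -0.2685  0.037 ] yaw -22.53 ext -0.042 0.0375 ztop [0.0355 0.0368 0.0379]
base from handle end [ 0.60333434 -0.3022006 ] grip [ 0.52944103 -0.27154478]
opt 90 turn rows(/0.08): [-39.12  -0.04  -0.18] deg [-179.3   -0.2   -0.8]
opt -90 turn rows(/0.08): [ 0.15 -0.11  0.03] deg [ 0.7 -0.5  0.1]
pos [ 0.5326 -0.2609  0.118 ] joints [ -7.2  18.6 -19.2   0.  -51.7  75.6] world d [-0.0029 -0.0106 -0.093 ]
shift/0.02 in present tool: [ 4.65  0.56 -0.02]  after turn: [ 4.65  0.54 -0.07]
```

View pics/wstr2.png

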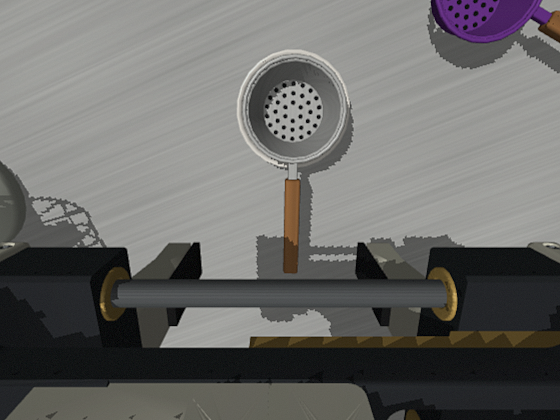

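{"name": "arm_command", "arguments": {"plan": [{"dx": 0, "dy": 0.5, "dz": 0, "wx": 0.15, "wy": -0.11, "wz": 0}, {"dx": 0.6, "dy": 0.1, "dz": -0.05, "wx": 0, "wy": 0, "wz": 0}, {"dx": 0.7, "dy": 0, "dz": 0, "wx": 0, "wy": 0, "wz": 0}, {"dx": 0.7, "dy": 0, "dz": 0, "wx": 0, "wy": 0, "wz": 0}, {"dx": 0.7, "dy": 0, "dz": 0, "wx": 0, "wy": 0, "wz": 0}, {"dx": 0.6, "dy": 0, "dz": 0, "wx": 0, "wy": 0, "wz": 0}, {"dx": 0.5, "dy": 0, "dz": 0, "wx": 0, "wy": 0, "wz": 0}, {"dx": 0, "dy": 0, "dz": 0, "wx": 0, "wy": 0, "wz": 0}, {"dx": 0, "dy": 0, "dz": 0, "wx": 0, "wy": 0, "wz": 0}]}}

```text
time_s: 7.28
tcp_pos: [0.5345, -0.2752, 0.0449]
eef_rot: [-161.0, 89.2, -3.4]
contact_force: [1.5, -0.1, 0.4]
gripper_width: 0.0876
```

```bash
python3 - <<'E'
from h import *
plan([.5295,-.2715,.025],-22.4)
E
```

```text
opt 90 turn rows(/0.08): [-39.26  -0.09  -0.26] deg [-180.    -0.4   -1.2]
opt -90 turn rows(/0.08): [ 0.01 -0.17  0.06] deg [ 0.  -0.8  0.3]
pos [ 0.5345 -0.2752  0.0449] joints [ -8.7  24.1 -22.4  -0.1 -42.8  76.4] world d [-0.005   0.0037 -0.0199]
shift/0.02 in present tool: [ 0.99 -0.07  0.31]  after turn: [ 1.   -0.08  0.3 ]
```

{"name": "arm_command", "arguments": {"plan": [{"dx": 0.3, "dy": -0.05, "dz": 0.2, "wx": 0, "wy": -0.17, "wz": 0.06}, {"dx": 0.4, "dy": -0.03, "dz": 0.1, "wx": 0, "wy": 0, "wz": 0}, {"dx": 0.35, "dy": 0, "dz": 0, "wx": 0, "wy": 0, "wz": 0}, {"dx": 0, "dy": 0, "dz": 0, "wx": 0, "wy": 0, "wz": 0}, {"dx": 0, "dy": 0, "dz": 0, "wx": 0, "wy": 0, "wz": 0}]}}

```text
time_s: 7.7
tcp_pos: [0.5305, -0.2715, 0.0239]
eef_rot: [175.7, 89.9, -26.6]
contact_force: [0.2, 0.3, 0.7]
gripper_width: 0.0875
```

```bash
python3 - <<'E'
from h import *
plan([.5295,-.2715,.025],-22.4)
E
```

```text
opt 90 turn rows(/0.08): [-39.26   0.    -0.04] deg [-180.     0.    -0.2]
opt -90 turn rows(/0.08): [ 0.01 -0.02 -0.  ] deg [ 0.  -0.1 -0. ]
pos [ 0.5305 -0.2715  0.0239] joints [ -8.3  25.6 -23.5   0.1 -40.8  75.9] world d [-0.001   0.      0.0011]
shift/0.02 in present tool: [-0.06  0.02  0.05]  after turn: [-0.06  0.02  0.05]
```

Well placed. Closing.

{"name": "arm_command", "arguments": {"plan": [{"dx": 0, "dy": 0, "dz": 0, "wx": 0, "wy": 0, "wz": 0}, {"dx": 0, "dy": 0, "dz": 0, "wx": 0, "wy": 0, "wz": 0}, {"dx": 0, "dy": 0, "dz": 0, "wx": 0, "wy": 0, "wz": 0}, {"dx": 0, "dy": 0, "dz": 0, "wx": 0, "wy": 0, "wz": 0}, {"dx": 0, "dy": 0, "dz": 0, "wx": 0, "wy": 0, "wz": 0}, {"dx": 0, "dy": 0, "dz": 0, "wx": 0, "wy": 0, "wz": 0}, {"dx": 0, "dy": 0, "dz": 0, "wx": 0, "wy": 0, "wz": 0}, {"dx": 0, "dy": 0, "dz": 0, "wx": 0, "wy": 0, "wz": 0}, {"dx": 0, "dy": 0, "dz": 0, "wx": 0, "wy": 0, "wz": 0}, {"dx": 0, "dy": 0, "dz": 0, "wx": 0, "wy": 0, "wz": 0}], "fingers": 1, "force": 30}}

```text
time_s: 8.53
tcp_pos: [0.5315, -0.2717, 0.0252]
eef_rot: [-176.9, 89.8, -19.3]
contact_force: [-0.3, -1.3, -0.2]
gripper_width: 0.0264
```

```bash
python3 look.py grip1; python3 hand.py grip1 200 100 400 300
```

```text
8.5333 [ 0.53146919 -0.27171752  0.02521404] [ -8.3  25.5 -23.5   0.1 -40.8  75.9]
1307 c [ 0.5439 -0.2774  0.0371] yaw -20.63 ext -0.0158 0.0205 ztop [0.0355 0.0368 0.0379]
base from handle end [ 0.65080957 -0.31764412] grip [ 0.57593864 -0.28946002]
```

View pics/grip1.png

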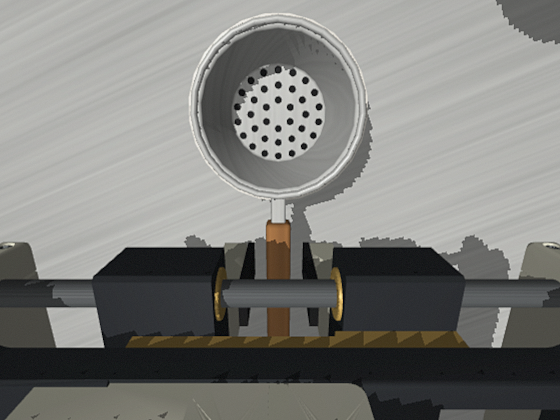

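Still closing and centred on the handle; let it finish.

{"name": "arm_command", "arguments": {"plan": [{"dx": 0, "dy": 0, "dz": 0, "wx": 0, "wy": 0, "wz": 0}, {"dx": 0, "dy": 0, "dz": 0, "wx": 0, "wy": 0, "wz": 0}, {"dx": 0, "dy": 0, "dz": 0, "wx": 0, "wy": 0, "wz": 0}, {"dx": 0, "dy": 0, "dz": 0, "wx": 0, "wy": 0, "wz": 0}, {"dx": 0, "dy": 0, "dz": 0, "wx": 0, "wy": 0, "wz": 0}, {"dx": 0, "dy": 0, "dz": 0, "wx": 0, "wy": 0, "wz": 0}]}}

```text
time_s: 9.08
tcp_pos: [0.5314, -0.2717, 0.0252]
eef_rot: [-177.2, 89.8, -19.6]
contact_force: [0.5, 0.3, 0.5]
gripper_width: 0.0119
```

{"name": "arm_command", "arguments": {"plan": [{"dx": -0.3, "dy": 0, "dz": 0, "wx": 0, "wy": 0, "wz": 0}, {"dx": -0.4, "dy": 0, "dz": 0, "wx": 0, "wy": 0, "wz": 0}, {"dx": -0.5, "dy": 0, "dz": 0, "wx": 0, "wy": 0, "wz": 0}, {"dx": -0.6, "dy": 0, "dz": 0, "wx": 0, "wy": 0, "wz": 0}, {"dx": -0.6, "dy": 0, "dz": 0, "wx": 0, "wy": 0, "wz": 0}, {"dx": -0.6, "dy": 0, "dz": 0, "wx": 0, "wy": 0, "wz": 0}, {"dx": -0.6, "dy": 0, "dz": 0, "wx": 0, "wy": 0, "wz": 0}, {"dx": 0, "dy": 0, "dz": 0, "wx": 0, "wy": 0, "wz": 0}, {"dx": 0, "dy": 0, "dz": 0, "wx": 0, "wy": 0, "wz": 0}]}}

```text
time_s: 9.83
tcp_pos: [0.5311, -0.2717, 0.1066]
eef_rot: [-175.3, 89.7, -17.6]
contact_force: [-1.2, -0.9, -0.7]
gripper_width: 0.0116
```

```bash
python3 look.py lift1; python3 - <<'E'
from h import *
im,d=r.capture("side"); cv2.imwrite("pics/side1.png",cv2.resize(im[150:330,200:400,::-1],None,fx=3,fy=3))
E
```

```text
9.8333 [ 0.53113124 -0.27169335  0.10658772] [ -8.3  19.7 -19.4   0.1 -50.6  75.9]
```

View pics/lift1.png

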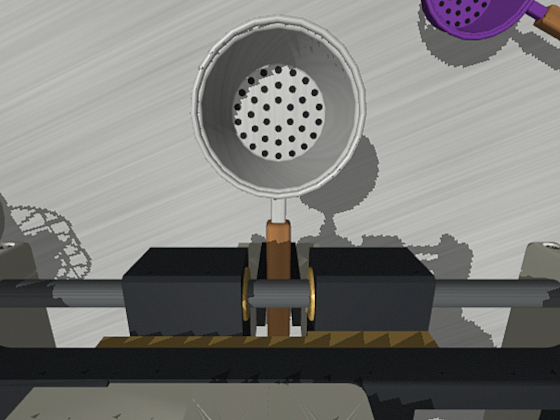

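View pics/side1.png

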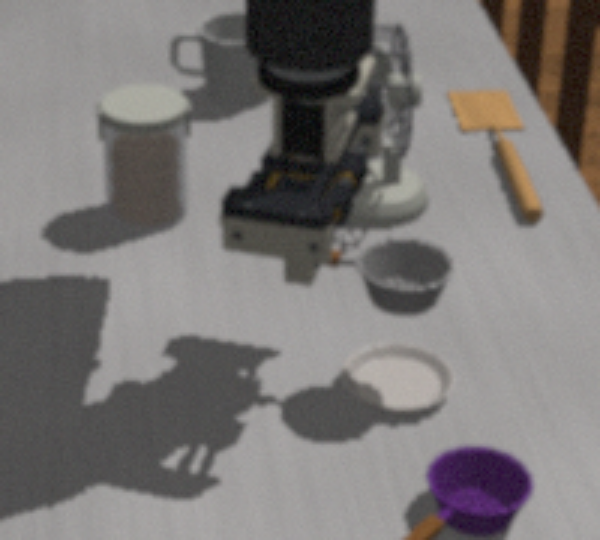

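```bash
cat > rim.py <<'E'
import sys
from h import *
from scipy.optimize import least_squares
z=np.load(sys.argv[1]+".npz");P=z["P"];d=z["d"];zr=float(sys.argv[2])
p,R,s=tool()
b=np.zeros((420,560),bool);b[5:206,180:380]=1
k=b&(d>0)&(abs(P[...,2]-zr)<.008); q=P[k]
# plane fit of upper rim, circle fit
hull=cv2.convexHull((q[:,:2]*1e4).astype(np.float32))[:,0]/1e4
g0=hull.mean(0)
v=least_squares(lambda v:np.hypot(hull[:,0]-v[0],hull[:,1]-v[1])-v[2],[*g0,.036],loss="soft_l1",f_scale=.001).x
rr=np.hypot(*(q[:,:2]-v[:2]).T); t=q[(rr>.031)&(rr<.037)]
A=np.c_[t[:,0]-v[0],t[:,1]-v[1],np.ones(len(t))]
co=np.linalg.lstsq(A,t[:,2],rcond=None)[0]
print("rim c",v.round(4),"z",co[2].round(4),"slopes deg",np.degrees(np.arctan(co[:2])).round(2),"median z",np.median(t[:,2]).round(4),len(t))
off=R.T@(np.array([v[0],v[1],co[2]])-p); print("in tool",off.round(4))
n=np.array([-co[0],-co[1],1]);n/=np.linalg.norm(n);base=np.array([v[0],v[1],co[2]])-.03*n
dv=base-p;print("base",base.round(4),"in tool",(R.T@dv).round(4),"yaw base-from-tcp",np.degrees(np.arctan2(dv[1],dv[0])).round(2),"tool z yaw",np.degrees(np.arctan2(-R[1,2],-R[0,2])).round(2))
E
python3 rim.py lift1 .118; python3 hand.py lift1 200 200 400 260; python3 - <<'E'
from h import *
z=np.load("lift1.npz");P=z["P"]
print(P[20:30,280,:].round(3)[::3],P[185:200,279].round(3)[::3])
E
```

```text
rim c [ 0.6023 -0.3019  0.0374] z 0.1176 slopes deg [-0.26  0.1 ] median z 0.1181 9065
in tool [-0.0112  0.0009 -0.0774]
base [ 0.6021 -0.3018  0.0876] in tool [ 0.0188  0.0009 -0.0771] yaw base-from-tcp -22.97 tool z yaw -22.33
889 c [ 0.5478 -0.2793  0.1179] yaw -23.65 ext -0.0099 0.0094 ztop [0.1165 0.1181 0.1191]
base from handle end [ 0.65777512 -0.32746379] grip [ 0.58449669 -0.29536595]
[[ 0.634 -0.316  0.12 ]
 [ 0.634 -0.316  0.119]
 [ 0.633 -0.315  0.118]
 [ 0.632 -0.315  0.116]] [[ 0.573 -0.29   0.116]
 [ 0.572 -0.29   0.117]
 [ 0.571 -0.289  0.118]
 [ 0.57  -0.289  0.12 ]
 [ 0.568 -0.288  0.119]]
```

{"name": "arm_command", "arguments": {"plan": [{"dx": -0.5, "dy": 0, "dz": 0, "wx": 0, "wy": 0, "wz": 0}, {"dx": -0.7, "dy": 0, "dz": 0, "wx": 0, "wy": 0, "wz": 0}, {"dx": -0.8, "dy": 0, "dz": 0, "wx": 0, "wy": 0, "wz": 0}, {"dx": -0.8, "dy": 0, "dz": 0, "wx": 0, "wy": 0, "wz": 0}, {"dx": -0.8, "dy": 0, "dz": 0, "wx": 0, "wy": 0, "wz": 0}, {"dx": -0.8, "dy": 0, "dz": 0, "wx": 0, "wy": 0, "wz": 0}, {"dx": -0.8, "dy": 0, "dz": 0, "wx": 0, "wy": 0, "wz": 0}, {"dx": -0.8, "dy": 0, "dz": 0, "wx": 0, "wy": 0, "wz": 0}, {"dx": -0.8, "dy": 0, "dz": 0, "wx": 0, "wy": 0, "wz": 0}, {"dx": 0, "dy": 0, "dz": 0, "wx": 0, "wy": 0, "wz": 0}, {"dx": 0, "dy": 0, "dz": 0, "wx": 0, "wy": 0, "wz": 0}]}}

```text
time_s: 10.85
tcp_pos: [0.5265, -0.2708, 0.2461]
eef_rot: [17.0, 89.5, 174.6]
contact_force: [-0.1, 0.0, -2.4]
gripper_width: 0.0115
```

```bash
python3 - <<'E'
from h import *
plan([.4564,.2576,.24],-17.5)
E
```

```text
opt 90 turn rows(/0.08): [38.21 -0.04 -0.17] deg [175.1  -0.2  -0.8]
opt -90 turn rows(/0.08): [-1.06  0.11 -0.03] deg [-4.9  0.5 -0.1]
pos [ 0.5265 -0.2708  0.2461] joints [ -8.3  12.8  -9.1   0.  -68.7  75.9] world d [-0.0701  0.5284 -0.0061]
shift/0.02 in present tool: [  0.36 -23.1   13.29]  after turn: [  0.3  -24.15  11.29]
```

{"name": "arm_command", "arguments": {"plan": [{"dx": 0, "dy": 0, "dz": 0, "wx": -0.53, "wy": 0.05, "wz": 0}, {"dx": 0, "dy": 0, "dz": 0, "wx": -0.53, "wy": 0.05, "wz": 0}, {"dx": 0, "dy": -0.5, "dz": 0.24, "wx": 0, "wy": 0, "wz": 0}, {"dx": 0, "dy": -0.7, "dz": 0.33, "wx": 0, "wy": 0, "wz": 0}, {"dx": 0, "dy": -0.9, "dz": 0.42, "wx": 0, "wy": 0, "wz": 0}, {"dx": 0, "dy": -0.9, "dz": 0.42, "wx": 0, "wy": 0, "wz": 0}, {"dx": 0, "dy": -0.9, "dz": 0.42, "wx": 0, "wy": 0, "wz": 0}, {"dx": 0, "dy": -0.9, "dz": 0.42, "wx": 0, "wy": 0, "wz": 0}, {"dx": 0, "dy": -0.9, "dz": 0.42, "wx": 0, "wy": 0, "wz": 0}, {"dx": 0, "dy": -0.9, "dz": 0.42, "wx": 0, "wy": 0, "wz": 0}, {"dx": 0, "dy": -0.9, "dz": 0.42, "wx": 0, "wy": 0, "wz": 0}, {"dx": 0, "dy": -0.9, "dz": 0.42, "wx": 0, "wy": 0, "wz": 0}, {"dx": 0, "dy": -0.9, "dz": 0.42, "wx": 0, "wy": 0, "wz": 0}, {"dx": 0, "dy": -0.9, "dz": 0.42, "wx": 0, "wy": 0, "wz": 0}, {"dx": 0, "dy": -0.9, "dz": 0.42, "wx": 0, "wy": 0, "wz": 0}, {"dx": 0, "dy": -0.9, "dz": 0.42, "wx": 0, "wy": 0, "wz": 0}, {"dx": 0, "dy": -0.9, "dz": 0.42, "wx": 0, "wy": 0, "wz": 0}, {"dx": 0, "dy": -0.9, "dz": 0.42, "wx": 0, "wy": 0, "wz": 0}]}}

```text
time_s: 12.35
tcp_pos: [0.4737, 0.0479, 0.2314]
eef_rot: [20.8, 88.3, -177.9]
contact_force: [-0.2, -0.4, -1.3]
gripper_width: 0.0115
```

```bash
python3 - <<'E'
from h import *
plan([.4564,.2576,.24],-17.5)
E
```

```text
opt 90 turn rows(/0.08): [39.01 -0.2  -0.54] deg [178.8  -0.9  -2.5]
opt -90 turn rows(/0.08): [-0.25  0.35 -0.13] deg [-1.2  1.6 -0.6]
pos [0.4737 0.0479 0.2314] joints [ 28.9   2.9 -22.5  -0.8 -66.1  42.8] world d [-0.0173  0.2097  0.0086]
shift/0.02 in present tool: [-0.42 -9.66  4.18]  after turn: [-0.43 -9.74  3.98]
```

{"name": "arm_command", "arguments": {"plan": [{"dx": 0, "dy": -0.8, "dz": 0.33, "wx": -0.1, "wy": 0.15, "wz": -0.05}, {"dx": 0, "dy": -0.8, "dz": 0.33, "wx": -0.1, "wy": 0.15, "wz": -0.05}, {"dx": 0, "dy": -0.8, "dz": 0.33, "wx": 0, "wy": 0, "wz": 0}, {"dx": 0, "dy": -0.8, "dz": 0.33, "wx": 0, "wy": 0, "wz": 0}, {"dx": 0, "dy": -0.8, "dz": 0.33, "wx": 0, "wy": 0, "wz": 0}, {"dx": 0, "dy": -0.8, "dz": 0.33, "wx": 0, "wy": 0, "wz": 0}, {"dx": 0, "dy": -0.8, "dz": 0.33, "wx": 0, "wy": 0, "wz": 0}, {"dx": 0, "dy": -0.8, "dz": 0.33, "wx": 0, "wy": 0, "wz": 0}, {"dx": 0, "dy": -0.8, "dz": 0.33, "wx": 0, "wy": 0, "wz": 0}, {"dx": 0, "dy": -0.8, "dz": 0.33, "wx": 0, "wy": 0, "wz": 0}, {"dx": 0, "dy": -0.7, "dz": 0.3, "wx": 0, "wy": 0, "wz": 0}, {"dx": 0, "dy": -0.5, "dz": 0.2, "wx": 0, "wy": 0, "wz": 0}, {"dx": 0, "dy": 0, "dz": 0, "wx": 0, "wy": 0, "wz": 0}, {"dx": 0, "dy": 0, "dz": 0, "wx": 0, "wy": 0, "wz": 0}]}}

```text
time_s: 13.52
tcp_pos: [0.4444, 0.2595, 0.2205]
eef_rot: [46.8, 88.7, -151.4]
contact_force: [0.2, -0.9, -1.5]
gripper_width: 0.0118
```

```bash
python3 look.py over1; python3 - <<'E'
from h import *
plan([.4564,.2576,.16],-17.5)
E
```

```text
13.5167 [0.44438729 0.25954986 0.2205485 ] [ 51.8   6.9 -19.6  -0.6 -64.7  20.2]
opt 90 turn rows(/0.08): [39.1  -0.32 -0.31] deg [179.2  -1.5  -1.4]
opt -90 turn rows(/0.08): [-0.17  0.2  -0.2 ] deg [-0.8  0.9 -0.9]
pos [0.4444 0.2594 0.2205] joints [ 51.8   6.9 -19.6  -0.6 -64.7  20.2] world d [ 0.012  -0.0018 -0.0605]
shift/0.02 in present tool: [ 3.01 -0.15 -0.64]  after turn: [ 3.03 -0.1  -0.6 ]
```

View pics/over1.png

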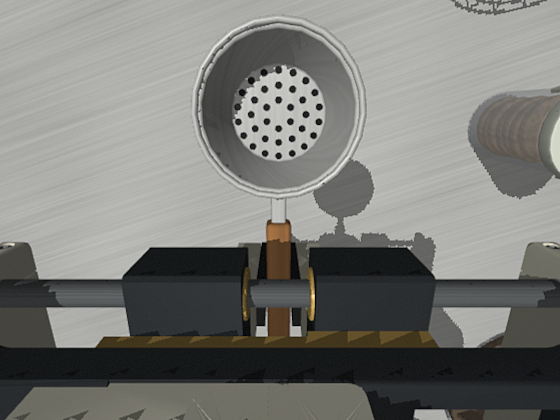

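{"name": "arm_command", "arguments": {"plan": [{"dx": 0.3, "dy": -0.05, "dz": -0.3, "wx": -0.17, "wy": 0.2, "wz": -0.2}, {"dx": 0.5, "dy": -0.05, "dz": -0.3, "wx": 0, "wy": 0, "wz": 0}, {"dx": 0.6, "dy": 0, "dz": 0, "wx": 0, "wy": 0, "wz": 0}, {"dx": 0.6, "dy": 0, "dz": 0, "wx": 0, "wy": 0, "wz": 0}, {"dx": 0.6, "dy": 0, "dz": 0, "wx": 0, "wy": 0, "wz": 0}, {"dx": 0.5, "dy": 0, "dz": 0, "wx": 0, "wy": 0, "wz": 0}, {"dx": 0, "dy": 0, "dz": 0, "wx": 0, "wy": 0, "wz": 0}, {"dx": 0, "dy": 0, "dz": 0, "wx": 0, "wy": 0, "wz": 0}, {"dx": 0, "dy": 0, "dz": 0, "wx": 0, "wy": 0, "wz": 0}]}}

```text
time_s: 14.32
tcp_pos: [0.4577, 0.2515, 0.1537]
eef_rot: [66.4, 89.8, -131.5]
contact_force: [-0.4, 0.1, -0.1]
gripper_width: 0.0117
```

```bash
python3 look.py over2; python3 rim.py over2 .171; python3 - <<'E'
from h import *
plan([.4564,.2576,.1105],-17.5)
for c in("side","top"):
    m=r.camera_model(c);im,d=r.capture(c); print(c,[ (k,proj(m,v).round(1)) for k,v in (("cup",[.5303,.2333,.08]),)])
    np.savez(c+"2.npz",im=im,P=cloud(m,d),d=d)
    a,b=(120,210) if c=="side" else (120,120)
    cv2.imwrite(f"pics/{c}2.png",cv2.resize(im[a:a+130,b:b+160,::-1],None,fx=4,fy=4,interpolation=cv2.INTER_CUBIC))
E
```

```text
14.3167 [0.45765759 0.25150697 0.15367788] [ 50.3  10.5 -25.   -0.  -54.7  21.7]
rim c [0.5309 0.2269 0.0374] z 0.1652 slopes deg [-0.44 -0.03] median z 0.1653 6567
in tool [-0.0114  0.0011 -0.0772]
base [0.5307 0.2269 0.1352] in tool [ 0.0186  0.0011 -0.077 ] yaw base-from-tcp -18.82 tool z yaw -17.94
opt 90 turn rows(/0.08): [ 3.917e+01 -6.000e-02 -3.000e-02] deg [ 1.796e+02 -3.000e-01 -1.000e-01]
opt -90 turn rows(/0.08): [-0.1   0.02 -0.04] deg [-0.4  0.1 -0.2]
pos [0.4578 0.2517 0.154 ] joints [ 50.3  10.5 -25.   -0.  -54.7  21.7] world d [-0.0014  0.0059 -0.0435]
shift/0.02 in present tool: [ 2.17 -0.26  0.15]  after turn: [ 2.17 -0.26  0.16]
side [('cup', array([[279. , 159.5]]))]
top [('cup', array([[165.4, 200.5]]))]
```

View pics/side2.png

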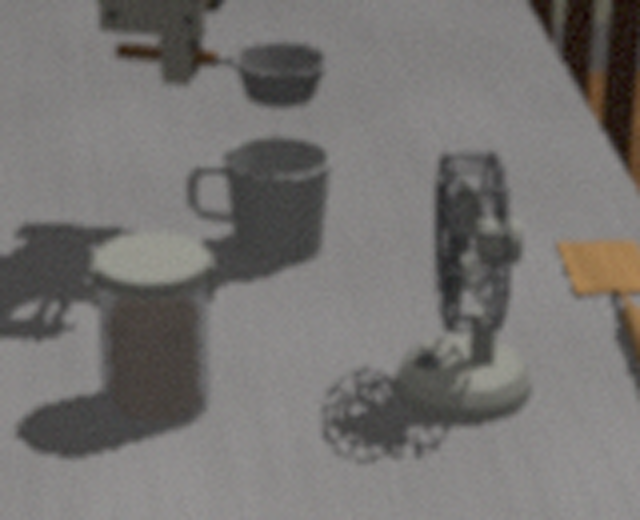

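View pics/top2.png

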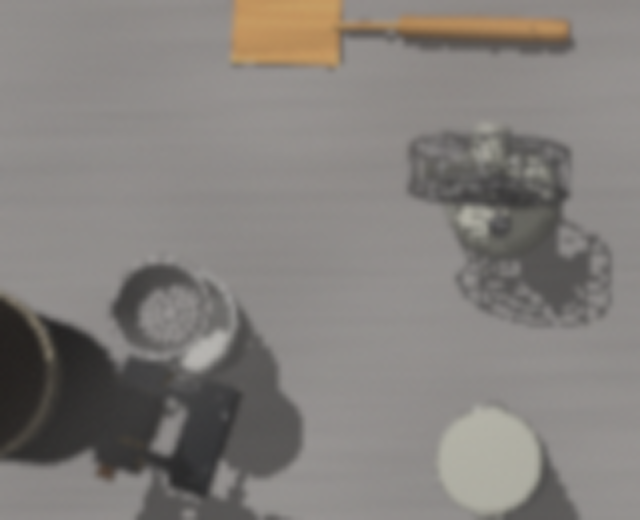

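{"name": "arm_command", "arguments": {"plan": [{"dx": 0, "dy": -0.15, "dz": 0.08, "wx": -0.1, "wy": 0, "wz": -0.04}, {"dx": 0.2, "dy": -0.12, "dz": 0.08, "wx": 0, "wy": 0, "wz": 0}, {"dx": 0.3, "dy": 0, "dz": 0, "wx": 0, "wy": 0, "wz": 0}, {"dx": 0.3, "dy": 0, "dz": 0, "wx": 0, "wy": 0, "wz": 0}, {"dx": 0.3, "dy": 0, "dz": 0, "wx": 0, "wy": 0, "wz": 0}, {"dx": 0.2, "dy": 0, "dz": 0, "wx": 0, "wy": 0, "wz": 0}, {"dx": 0.1, "dy": 0, "dz": 0, "wx": 0, "wy": 0, "wz": 0}, {"dx": 0, "dy": 0, "dz": 0, "wx": 0, "wy": 0, "wz": 0}, {"dx": 0, "dy": 0, "dz": 0, "wx": 0, "wy": 0, "wz": 0}, {"dx": 0, "dy": 0, "dz": 0, "wx": 0, "wy": 0, "wz": 0}]}}

```text
time_s: 15.3
tcp_pos: [0.4564, 0.2597, 0.1241]
eef_rot: [-86.1, 89.8, 76.5]
contact_force: [-0.4, 0.6, -0.3]
gripper_width: 0.0116
```

```bash
python3 look.py over3; python3 rim.py over3 .140; python3 - <<'E'
from h import *
plan([.4562,.2576,.1105],-17.5)
E
```

```text
15.3 [0.45642731 0.25968757 0.12414209] [ 51.   12.5 -26.9  -0.1 -50.4  21.7]
rim c [0.53   0.2359 0.0374] z 0.1354 slopes deg [-0.29  0.22] median z 0.1356 7625
in tool [-0.0112  0.0008 -0.0773]
base [0.5299 0.236  0.1054] in tool [ 0.0188  0.0008 -0.0771] yaw base-from-tcp -17.94 tool z yaw -17.35
opt 90 turn rows(/0.08): [-39.24  -0.06   0.  ] deg [-179.8   -0.3    0. ]
opt -90 turn rows(/0.08): [0.03 0.   0.04] deg [0.1 0.  0.2]
pos [0.4565 0.2598 0.1242] joints [ 51.   12.5 -26.9  -0.1 -50.4  21.7] world d [-0.0003 -0.0022 -0.0137]
shift/0.02 in present tool: [ 0.68  0.11 -0.02]  after turn: [ 0.69  0.11 -0.02]
```

{"name": "arm_command", "arguments": {"plan": [{"dx": 0.1, "dy": 0.1, "dz": 0, "wx": 0, "wy": 0, "wz": 0}, {"dx": 0.2, "dy": 0, "dz": 0, "wx": 0, "wy": 0, "wz": 0}, {"dx": 0.2, "dy": 0, "dz": 0, "wx": 0, "wy": 0, "wz": 0}, {"dx": 0.1, "dy": 0, "dz": 0, "wx": 0, "wy": 0, "wz": 0}, {"dx": 0, "dy": 0, "dz": 0, "wx": 0, "wy": 0, "wz": 0}, {"dx": 0, "dy": 0, "dz": 0, "wx": 0, "wy": 0, "wz": 0}, {"dx": 0, "dy": 0, "dz": 0, "wx": 0, "wy": 0, "wz": 0}, {"dx": 0, "dy": 0, "dz": 0, "wx": 0, "wy": 0, "wz": 0}]}}

```text
time_s: 16.02
tcp_pos: [0.4561, 0.2578, 0.1115]
eef_rot: [-96.2, 89.8, 66.5]
contact_force: [-0.4, -0.4, 0.2]
gripper_width: 0.0113
```

```bash
python3 look.py over4; python3 rim.py over4 .125; python3 - <<'E'
from h import *
plan([.4562,.2576,.1105],-17.5)
for c in("side","top"):
    m=r.camera_model(c);im,d=r.capture(c)
    a,b=(120,210) if c=="side" else (120,120)
    cv2.imwrite(f"pics/{c}3.png",cv2.resize(im[a:a+130,b:b+160,::-1],None,fx=4,fy=4,interpolation=cv2.INTER_CUBIC))
E
```

```text
16.0167 [0.45614717 0.2578042  0.11151305] [ 50.9  13.3 -28.   -0.1 -48.5  21.8]
rim c [0.5296 0.2339 0.0374] z 0.1222 slopes deg [-0.35  0.34] median z 0.1227 8768
in tool [-0.0106  0.0008 -0.0773]
base [0.5294 0.2341 0.0922] in tool [ 0.0194  0.0008 -0.077 ] yaw base-from-tcp -17.92 tool z yaw -17.36
opt 90 turn rows(/0.08): [-3.924e+01 -8.000e-02 -1.000e-02] deg [-179.9   -0.4   -0. ]
opt -90 turn rows(/0.08): [ 0.03 -0.01  0.05] deg [ 0.1 -0.   0.2]
pos [0.4561 0.2578 0.1115] joints [ 50.9  13.2 -28.   -0.1 -48.5  21.8] world d [ 0.0001 -0.0002 -0.001 ]
shift/0.02 in present tool: [ 0.05  0.01 -0.01]  after turn: [ 0.05  0.01 -0.01]
```

View pics/side3.png

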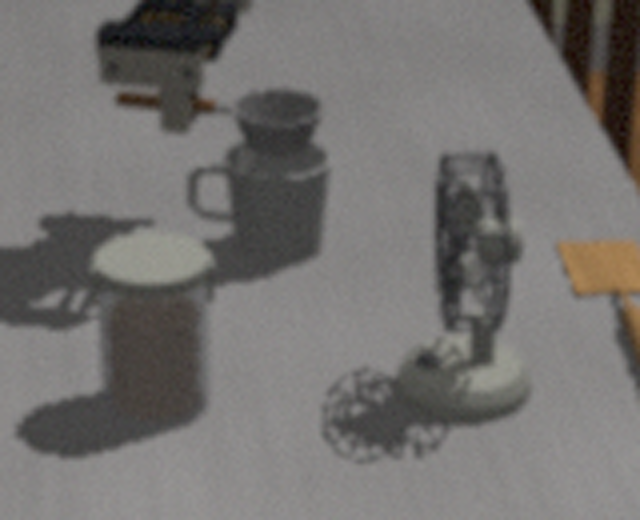

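View pics/top3.png

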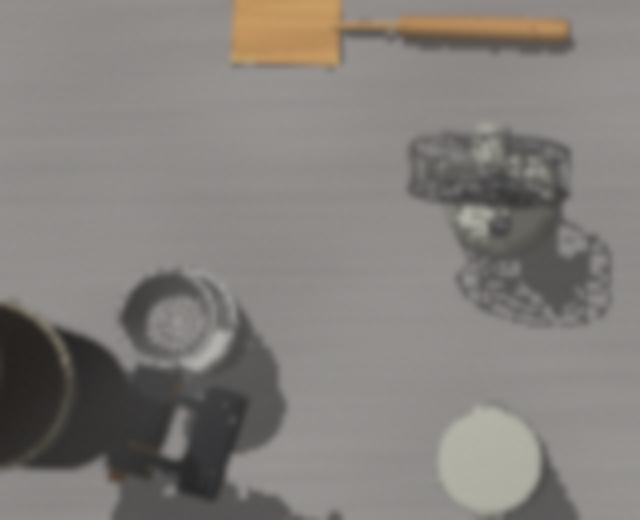

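View pics/over4.png

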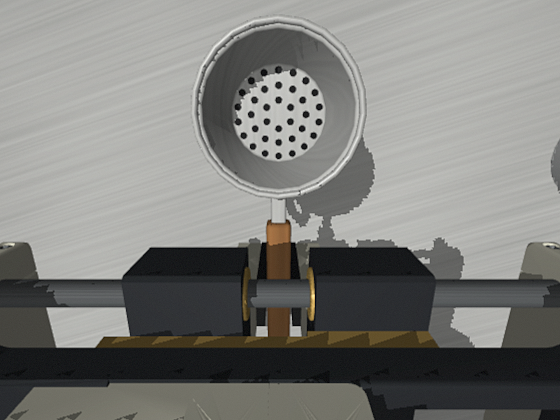

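```bash
python3 - <<'E'
from h import *
for c,a,b in(("side",120,210),("top",120,120)):
    m=r.camera_model(c)
    for X in ([.5303,.2333,.08],[.5303,.2333,.122]): print(c,X,((proj(m,X)[0]-[b,a])*4).round(1))
s=r.get_state(); print(s["time_s"],s["tcp_pos"],np.abs(s["qd"]).max(),s["gripper_width"])
E
```

```text
side [0.5303, 0.2333, 0.08] [275.9 157.9]
side [0.5303, 0.2333, 0.122] [276.1 108.3]
top [0.5303, 0.2333, 0.08] [181.5 321.9]
top [0.5303, 0.2333, 0.122] [166.9 315.8]
16.1667 [0.45615656 0.25781599 0.11156462] 0.08043067178887722 0.011891108482978075
```

```bash
python3 - <<'E'
from h import *
print(r.close_job()); s=r.get_state(); print(s["time_s"],s["tcp_pos"],s["gripper_width"])
E
```

```text
the job is handed in; nothing more can be done
None
the job is handed in; nothing more can be done
```

I gripped the strainer by its wooden handle and lifted it out of the dish. I carried it over the middle of the row with its underside at about 0.21 m, higher than the jar and the fan. I handed the job in at about 16.2 s, with the strainer still held over the cup.

Last checks before handing in:

| Check | Measured | Allowed |
|---|---|---|
| Underside above cup rim | about 12 mm (0.0922 m against about 0.080 m) | 3–22 mm |
| Offset from cup axis | about 1 mm (wrist depth data) | under 11 mm |
| Tilt | about 0.5° | under 8° |
| Strainer handle to cup handle | about 0.5° (−17.4 to −17.9° against −17.5°) | under 11° |
| Handle in fingers | 11.9 mm opening, arm at rest | held still |

- **Other objects:** In the last side and top pictures the cup, jar, fan and spatula look unmoved. The dish was last seen standing in place just after the lift; I did not check it again. I saw no sign of contact with the cup in the forces.
- **Slight disagreement:** The top camera put the strainer about one pixel (roughly 3 mm) from where the wrist measurement predicted. I put this down to picture blur and calibration, and it is well inside the limit.
- **One refused call:** My first move call left out some of the required numbers and was rejected before anything moved, so I resent it in full.

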